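# Bring the dowel bay of the locked hardware carousel to the front

## Task

The hardware carousel on the bench is locked by the slide bolt at its right. Push the bolt back by its upright post until it is well clear of the tray, turn the tray by pushing the pegs on its rim until the bay with the pot of dowels faces front (the robot's side, where the cup hinge is now), then push the bolt fully home again so that the tray is locked. The goods ride along in their bays: do not touch or lift them, and leave the other things on the bench where they lie.

Things in the scene. Friction and masses are not known exactly. Their poses are not given: they have to be found in the camera images.
- carousel_base: Hardware carousel, fixed base: plywood board 270 x 270 x 12 mm. Origin on the table under the tray's axis. Its -x axis points to the FRONT (towards the robot, within 15 degrees), its -y axis along a 70 mm wide extension with the slide bolt, at the robot's right, ending 335 mm from the axis. Two steel straps there, 37 mm high, guide the bolt 206 and 310 mm from the axis.
- tray_center (a point): Point on the axis of the round tray, at the floor of the bays, 41 mm above the table. Tray radius 175 mm, edge 22 to 40 mm above the table. Hub: radius 24 mm, top at 102 mm. Five radial dividers, 6 mm thick, top at 81 mm, make five equal bays; goods stand loose with centres about 105 mm from the axis, tops below 110 mm above the table.
- first_peg (a point): One of five equal wooden rim pegs, one at the outer end of each divider, 72 degrees apart: diameter 14 mm, top 86 mm above the table, centre 163 mm from the axis. This point lies in the peg 65 mm above the table and turns with the tray. The tray is turned by pushing any peg along the rim. At joint 0 this peg is 36 degrees anticlockwise (seen from above) of the base's -x axis.
- turntable (a joint): Tray angle, rad, anticlockwise from above. A bay faces front at each multiple of 1.2566 (72 degrees); pegs stand half-way between bays. No stop within a half turn. About 2 N at a peg turns it; it stops almost at once when the push ends. The edge has a notch for each bay, 16 mm wide, flared to 28: the bolt locks it with 0.012 rad play, and its round nose draws in a tray up to 0.04 rad off.
- index_bolt (a joint): Slide bolt, m: 0 = fully home (nose 14 mm deep in a notch of the tray's edge, tray locked; so at the start), 0.030 = fully back (nose 16 mm clear of the tray). It slides along the base's y axis, growing away from the tray, and stays where it is left; 2 to 3 N move it. It goes home only if a notch faces it.
- bolt_post (a point): Point in the bolt's upright finger post, 75 mm above the table. Post 15 mm in diameter, with a black knob 21 mm in diameter from 79 to 96 mm above the table; 243 mm from the tray's axis with the bolt home, 273 mm with it back. Room for a fingertip between pegs and post and beyond the post. Push it away from the tray to draw the bolt back, towards the tray to send it home.
- dowel_pot: THE TARGET: pot, 68 mm in diameter and 62 mm high, open at the top, full of short beech dowels; stands loose in a bay of the carousel, not the front one at the start. Origin at the centre of its underside, z up. (A similar pot may stand far off at the back left of the bench: it is not meant.)
- cup_hinge: Metal cup hinge, 59 x 91 x 18 mm, lying loose in the bay that faces front at the start. Origin at the centre of its underside.
- tape_measure: Tape measure, 60 x 80 x 66 mm, loose in another bay. Origin at the centre of its underside.
- masking_tape: Roll of masking tape lying flat, 101 mm in diameter, 25 mm high, loose in another bay. Origin at the centre of its underside.
- screw_tin: Open round tin heaped with screws, 62 mm in diameter and 48 mm high, loose in another bay. Origin at the centre of its underside.
- sanding_block: Bystander: sanding block, 126 x 97 x 24 mm, lying on the bench right of the carousel, near the robot. Origin at the centre of its underside.
- glue_bottle: Bystander: bottle of wood glue, 56 mm in diameter, 160 mm high, standing behind the carousel to the right. Origin at the centre of its underside.
- chisel: Bystander: chisel, 238 x 31 x 28 mm, lying left of the carousel, near the robot. Origin at the centre of its underside.
- bar_pull: Bystander: bar handle, 160 x 36 x 12 mm, lying on the bench beyond the bolt, far right. Origin at the centre of its underside.
There are look-alikes about, which are no part of the job. There is more than one size of the cup_hinge; the job needs the largest.

How it is judged:
By the outcome, as a careful person would: the job done as asked, in the order asked, and still so for the second after the job is handed in, with the robot touching nothing.
It also fails if it takes over 54 s, if anything falls off the work surface, if the arm or the gripper's body presses on something with over 40 N, if the wrist force passes 120 N, or if a joint passes its speed limit or range.

## Robot

A 6-joint arm with a two-finger parallel gripper is mounted at the origin on a cart in front of the work surface, level with it; the furniture and walls round the work are solid. World frame = base frame: x ahead of the robot, y to its left, z up, the work surface at z = 0. Lengths are in mm, angles in degrees, forces in N, time in s.
With the tool pointing down it reaches from about 325 to 925 mm from the base axis. Payload 3.1 kg.
Tool frame: the origin (TCP) lies midway between the tips of the shut fingers; the grasp point (between the pads) lies 19 mm behind it; z points along the fingers, y is the line along which they close (so a half turn about z gives the same grasp; the last joint's range is limited). The gripper opens to 85 mm and grips with 20 to 120 N. Pads are 22 mm wide; open, the fingers measure 114 mm over their backs; the gripper's body (76 mm by 85 mm) begins 54 mm behind the grasp point. The pads swing forward as they close: fully open they stand 13 mm farther back than shut.
Start: joints at [-76.96, 12.427, 92.441, -0, 75.132, -6.429], TCP at [208.333, -589.268, 193.9] pointing down, gripper open.
Joint ranges: [-157.48, 157.48], [-44.54, 120.13], [17.64, 146.25], [-64.5, 244.5], [7.68, 150.69], [-147.95, 147.95]. Speed limits (degrees/s): [159.86, 159.86, 180, 180, 180, 180].

## Interface

Orientations are given as a 3x3 rotation matrix whose columns are the frame's x, y, z axes.
In Python, from cell import bot gives the robot as it stands. The module is installed in compiled form; this text tells all that it offers.
- The arm moves only by the tool drive_tool, never from a script. Its argument "increments" is a list of rows, each an object of numbers: "claw": the opening, from -1 (shut) to 1 (fully open), so that 0 is half open; "dx", "dy", "dz": the shift along the tool's x, y, z each as a share of 0.2 m, from -1 to 1; "rx", "ry", "rz": the turn, a rotation vector about the tool's x, y, z each as a share of 90 degrees, from -1 to 1. In form: [{"claw": .., "dx": .., "dy": .., "dz": .., "rx": .., "ry": .., "rz": ..}, ...]. A call has 1 to 8 rows; each row is the pose to reach, as a shift and turn from the pose commanded when the call began, along the tool's axes at that moment; what a row does not reach only later rows make up. A row lasts 1/8 s, in which the tool goes at most 62.5 mm and 10.7 degrees, less where a joint would pass 70% of its speed; a pose out of reach is approached as far as the arm can. A call with a number of a shift or a turn outside -1 to 1 is refused whole. A call with a gripper value outside its range is refused whole. The fingers move at their own pace and stop on an object; "force" is the grip in N (left out, the last holds). Time passes only in rows, so rows that repeat a pose let the fingers close. It gives the time, the measured TCP pose, the force, the opening and the grip force at its end, in the units of the state.
- bot.get_state(): the state, without advancing time (a new reading comes with each control period).
- bot.read_camera(name): name is "scene" or "top"; returns the picture (384x512x3 uint8, red, green, blue); there is no depth.
- bot.camera_model(name): a dict with "fov_y" (degrees; the focal length in pixels is half the picture's height over the tangent of half this angle, whatever the lens; pixels are square), "cx", "cy" (the principal point, pixels), "D" ([k1, k2, p1, p2, k3] as OpenCV has them; the pictures are not rectified), "xyz" and "orientation" of the camera in the world. Camera axes: x right, y up, looking along -z (the intrinsics and any distortion apply to the point x, -y, -z); pixel columns grow to the right and rows downward; lengths in mm; the calibration is good to about 2 mm. A picture is of the moment at which its call begins. camera_model takes no time and is no camera call.
- bot.close_job(): hands the job in; it is judged then, once.
The state is a dict: "t": time; "q": joint angles; "joint_velocities": joint speeds; "effort": joint torques, N m; "position": TCP position; "tcp_rot": TCP orientation; "contact_force": force on the tool from outside, world axes, zero at the start; "ft_torque": the same for the moment, N m; "finger_gap": opening from 0.0 (shut) to 1.0 (fully open); "gripper_force": force on a finger pad.
Only numpy, scipy, OpenCV 4.12 (cv2) and the standard library are available. Lean on these libraries where they do the work, as an engineer would, in place of code of your own. Each camera call takes 0.05 s, during which the arm holds its last target. There are 200 camera calls.

## Working session

There is one attempt and no reset: what is moved stays moved. The work goes in short steps, Python scripts to look and compute and a tool call to move; the robot and the scene stay as the last step left them, time stands still between calls to the robot, and variables do not carry over. Pictures are saved under pics/ and viewed, at most 10 in all, crops included, and the job is handed in when it is done.

Besides the shell and the picture viewer there is one more tool, called after "Request:" as name(argument=value, ...) on one line, values as JSON. drive_tool: Moves the arm, as the interface text tells. Shift numbers are shares of 0.2 m and turn numbers shares of 90 degrees, none past 1 either way. Its arguments: {"type":"object","properties":{"increments":{"type":"array","items":{"type":"object","properties":{"claw":{"type":"number"},"dx":{"type":"number"},"dy":{"type":"number"},"dz":{"type":"number"},"rx":{"type":"number"},"ry":{"type":"number"},"rz":{"type":"number"}}}},"force":{"type":"number"}},"required":["increments"]}

```bash
mkdir -p pics
cat > h.py <<'E'
import numpy as np, cv2
from cell import bot
def K(m):
    f=192/np.tan(np.radians(m["fov_y"])/2)
    return np.array([[f,0,m["cx"]],[0,f,m["cy"]],[0,0,1.]])
def proj(n,P):
    m=bot.camera_model(n);R=np.array(m["orientation"])
    p=(np.atleast_2d(P)-np.array(m["xyz"]))@R*[1,-1,-1]
    return cv2.projectPoints(p.astype(float),np.zeros(3),np.zeros(3),K(m),np.array(m["D"],float))[0][:,0]
def unproj(n,uv,z):
    m=bot.camera_model(n);R=np.array(m["orientation"])
    q=cv2.undistortPoints(np.array(uv,float).reshape(-1,1,2),K(m),np.array(m["D"],float))[:,0]
    d=np.c_[q[:,0],-q[:,1],-np.ones(len(q))]@R.T
    o=np.array(m["xyz"]);return o+d*((np.asarray(z)-o[2])/d[:,2])[:,None]
def snap(n,f,crop=None,s=1.5):
    im=bot.read_camera(n)[:,:,::-1]
    if crop: im=im[crop[1]:crop[3],crop[0]:crop[2]]
    cv2.imwrite("pics/"+f,cv2.resize(im,None,fx=s,fy=s,interpolation=cv2.INTER_CUBIC))
E
python3 - <<'E'
from h import *
for n in("scene","top"):print(bot.camera_model(n));snap(n,n+"0.png")
print(bot.get_state())
E
```

```text
{'fov_y': 56.45178567552133, 'cx': 254.34269848513875, 'cy': 187.87561788195538, 'D': array([-0.04162115,  0.        ,  0.        ,  0.        ,  0.        ]), 'xyz': array([  59.60075805, -916.32357221,  788.99995831]), 'orientation': array([[ 0.8727709 ,  0.29462064, -0.389191  ],
       [-0.4879386 ,  0.50424261, -0.71249935],
       [-0.01367033,  0.81175001,  0.58384505]])}
{'fov_y': 50.99342250288562, 'cx': 253.38924705312868, 'cy': 198.32019301881266, 'D': array([0.01613784, 0.        , 0.        , 0.        , 0.        ]), 'xyz': array([ 302.84904298,  -34.08586094, 1252.8095288 ]), 'orientation': array([[-0.02142519,  0.98028236, -0.19643689],
       [-0.99973016, -0.02277066, -0.00459317],
       [-0.0089756 ,  0.19628547,  0.98050571]])}
{'t': 0.1, 'q': array([-7.69601408e+01,  1.24740767e+01,  9.25204456e+01, -7.54927392e-04,
        7.51351527e+01, -6.42758406e+00]), 'joint_velocities': array([-0.03670697, -0.07767085, -0.3017974 , -0.04344865, -0.08365261,
        0.06850645]), 'effort': array([-1.44891445e-03, -3.98084199e+01, -3.04969311e+01, -1.34166917e-04,
        4.28746658e-03, -1.38759574e-05]), 'position': array([ 208.13067296, -588.43554326,  192.67063027]), 'tcp_rot': array([[ 9.42829947e-01,  3.33273787e-01, -5.23061718e-04],
       [ 3.33274111e-01, -9.42827406e-01,  2.20201759e-03],
       [ 2.40717820e-04, -2.25045106e-03, -9.99997439e-01]]), 'contact_force': array([-0.1617224 ,  0.10589934,  0.23928105]), 'ft_torque': array([ 0.03151871, -0.00598806, -0.01252992]), 'gripper_force': 0.0, 'finger_gap': 1.0007621157401874}
```

View pics/top0.png

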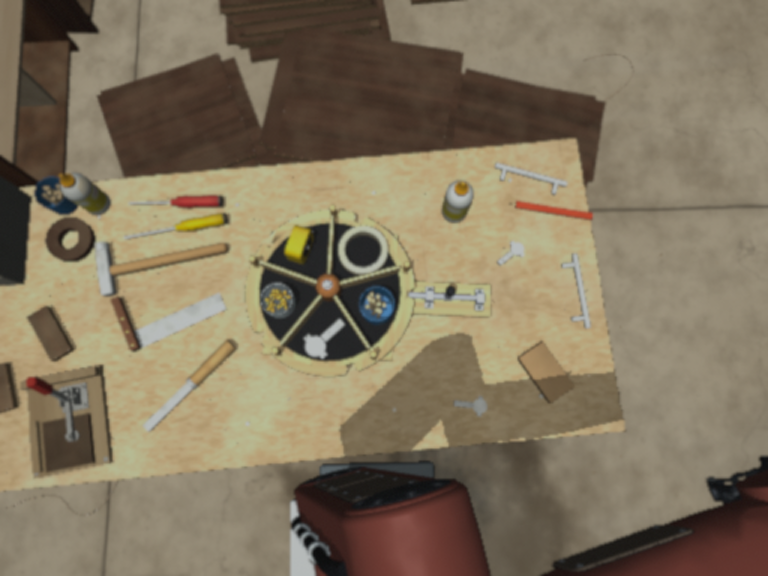

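View pics/scene0.png

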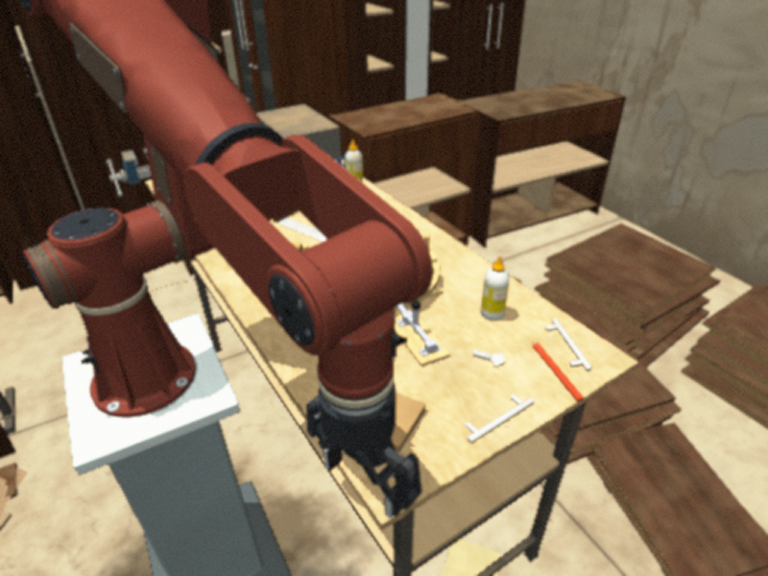

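Run:
```python
from h import *
snap("top","top1.png",(150,130,340,260),4.2)
```

```text
(no output)
```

View pics/top1.png

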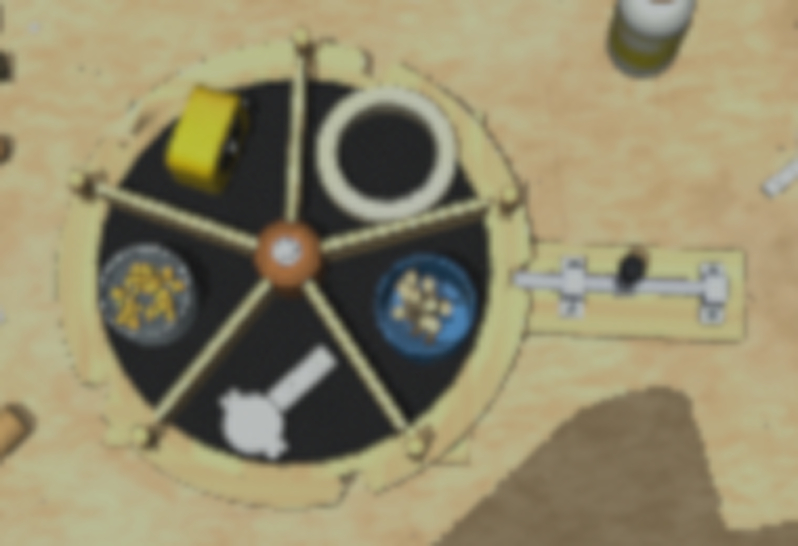

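The blue pot with dowels is in the bay to the right of the front bay, centred at crop (427,305). The pegs are at (304,43), (511,198), (418,443), (147,435) and (86,184), and the knob is at (632,265). The target needs a clockwise turn of 72°.

```bash
cat > fit.py <<'E'
from h import *
from scipy.optimize import least_squares
c=lambda L:[[150+(u+.5)/4.2-.5,130+(v+.5)/4.2-.5] for u,v in L]
E
python3 - <<'E'
from fit import *
P=unproj("top",c([(147,435),(418,443),(511,198),(304,43),(86,184)]),86)[:,:2]
k=np.arange(5)
def mod(p):  # pegs ccw order front-right... listed: front-left, front-right, right-back, back, left => ccw
    a=p[2]+k*2*np.pi/5
    return p[:2]+163*np.c_[np.cos(a),np.sin(a)]
r=least_squares(lambda p:(mod(p)-P).ravel(),[P[:,0].mean(),P[:,1].mean(),np.arctan2(*(P[0]-P.mean(0))[::-1])])
print(P.round(1),r.x,r.fun.round(1))
# base angle: first peg (front-left; from above -x axis is front; ccw from front = toward -y (right))
print(np.degrees(r.x[2])%360, "front dir:",(np.degrees(r.x[2])+36)%360)
print("hub",unproj("top",c([(286,250)]),106),"knob",unproj("top",c([(632,265)]),94),"straps",unproj("top",c([(573,285),(713,290)]),37))
f=r.x[2]+np.pi/5; u=f+np.pi/2; C=r.x[:2]
print("u",np.cos(u),np.sin(u),"post pred",C+243*np.array([np.cos(u),np.sin(u)]),"end",C+335*np.array([np.cos(u),np.sin(u)]))
print("endmid",unproj("top",c([(744,295)]),12))
E
```

```text
[[437.9 173.6]
 [428.1 -14. ]
 [601.  -83.5]
 [720.4  63.1]
 [618.5 219.3]] [561.14671382  71.69028409   2.45492219] [-2.8  1.5 -4.1 -2.3  1.4 -2.5  3.5 -0.9  2.   4.2]
140.65668074710285 front dir: 176.65668074710285
hub [[562.35090683  74.86476078 106.        ]] knob [[ 548.62331667 -166.30175634   94.        ]] straps [[ 546.7416388  -128.96786377   37.        ]
 [ 540.63121989 -231.14609735   37.        ]]
u -0.058318820335403254 -0.9982980092110206 post pred [ 546.97524048 -170.89613214] end [ 541.60990901 -262.73954899]
endmid [[ 541.18438434 -258.06533325   12.        ]]
```

```bash
cat > ov.py <<'E'
from h import *
def overlay(f,C,th,joint,bolt,crop=(150,130,340,260),s=4.2,name="top"):
    # th = direction (rad) of base front axis; base u = bolt direction
    im=bot.read_camera(name)[:,:,::-1][crop[1]:crop[3],crop[0]:crop[2]]
    im=cv2.resize(im,None,fx=s,fy=s,interpolation=cv2.INTER_CUBIC)
    px=lambda P:[tuple(int(round(t)) for t in ((q+.5-np.array(crop[:2]))*s-.5)) for q in proj(name,P)]
    circ=lambda c,r,z:np.c_[c[0]+r*np.cos(T),c[1]+r*np.sin(T),0*T+z]
    T=np.linspace(0,2*np.pi,120); C=np.array(C)
    def dr(P,col):cv2.polylines(im,[np.array(px(P))],False,col,1)
    dr(circ(C,175,40),(0,0,255));dr(circ(C,24,102),(0,0,255))
    for k in range(5):
        a=th+np.pi/5+joint+k*2*np.pi/5
        dr(circ(C+163*np.array([np.cos(a),np.sin(a)]),7,86),(0,0,255))
    u=np.array([np.cos(th+np.pi/2),np.sin(th+np.pi/2)]);v=np.array([-u[1],u[0]])
    dr(circ(C+u*(243+bolt),10.5,96),(0,0,255))
    dr(np.array([[*(C+u*a+v*b),12] for a,b in((180,-35),(335,-35),(335,35),(180,35))]),(255,0,255))
    cv2.imwrite("pics/"+f,im)
E
python3 - <<'E'
from ov import *
overlay("ov1.png",(562,75),np.radians(176.66),0,0)
E
```

```text
(no output)
```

View pics/ov1.png

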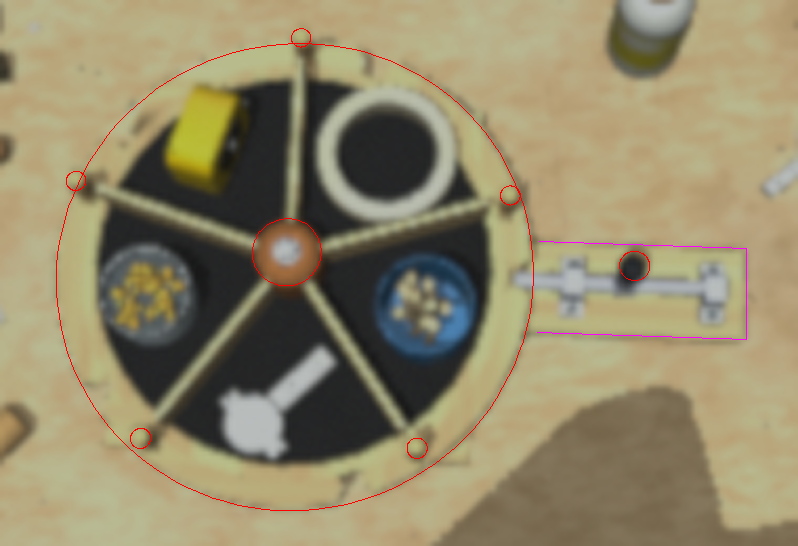

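```bash
cat > plan.py <<'E'
import numpy as np, json, sys
C=np.array([561.5,75.]); TH=176.66
def pol(r,base_deg,C=C):  # base_deg: ccw from front
    a=np.radians(TH+base_deg); return C+r*np.array([np.cos(a),np.sin(a)])
def rel(p0,t):
    "p0,t=(x,y,z,yaw) -> row"
    y=np.radians(p0[3]); d=np.array(t[:3])-p0[:3]
    return dict(dx=round((np.cos(y)*d[0]+np.sin(y)*d[1])/200,3),dy=round((np.sin(y)*d[0]-np.cos(y)*d[1])/200,3),dz=round(-d[2]/200,3),rz=round(-(t[3]-p0[3])/90,3))
def fwd(p0,r):
    y=np.radians(p0[3]);a,b=r.get("dx",0)*200,r.get("dy",0)*200
    return np.array([p0[0]+np.cos(y)*a+np.sin(y)*b,p0[1]+np.sin(y)*a-np.cos(y)*b,p0[2]-200*r.get("dz",0),p0[3]-90*r.get("rz",0)])
E
python3 - <<'E'
from plan import *
p=np.array([208.333,-589.268,193.9,19.469])
q=pol(205,90); print(q)
tgt=np.array([q[0],q[1],150,86.66])
for k in(1,2,3):
    w=p+(tgt-p)/(4-k); r=rel(p,w); print(p.round(1),r); p=fwd(p,r)
print(p, rel(p,[*q,60,86.66]))
from h import unproj
print(unproj("top",[[305,143]],20))
E
```

```text
[ 549.55649768 -129.65178414]
[ 208.3 -589.3  193.9   19.5] {'dx': np.float64(0.792), 'dy': np.float64(-0.533), 'dz': np.float64(0.073), 'rz': np.float64(-0.249)}
[ 322.1 -436.   179.3   41.9] {'dx': np.float64(0.935), 'dy': np.float64(-0.191), 'dz': np.float64(0.073), 'rz': np.float64(-0.249)}
[ 435.9 -282.7  164.7   64.3] {'dx': np.float64(0.936), 'dy': np.float64(0.18), 'dz': np.float64(0.074), 'rz': np.float64(-0.249)}
[ 549.52694067 -129.64517751  149.9          86.699     ] {'dx': np.float64(-0.0), 'dy': np.float64(0.0), 'dz': np.float64(0.45), 'rz': np.float64(0.0)}
[[ 726.80368187 -197.59282009   20.        ]]
```

Request:
drive_tool(increments=[{"claw": -1,"dx": 0.792,"dy": -0.533,"dz": 0.073,"rz": -0.249},{"claw": -1,"dx": 0.792,"dy": -0.533,"dz": 0.073,"rz": -0.249},{"claw": -1,"dx": 0.792,"dy": -0.533,"dz": 0.073,"rz": -0.249},{"claw": -1,"dx": 0.792,"dy": -0.533,"dz": 0.073,"rz": -0.249},{"claw": -1,"dx": 0.792,"dy": -0.533,"dz": 0.073,"rz": -0.249}])

```text
schema error: expected keys claw, dx, dy, dz, rx, ry, rz
```

Request:
drive_tool(increments=[{"claw": -1,"dx": 0.935,"dy": -0.191,"dz": 0.073,"rz": -0.249},{"claw": -1,"dx": 0.935,"dy": -0.191,"dz": 0.073,"rz": -0.249},{"claw": -1,"dx": 0.935,"dy": -0.191,"dz": 0.073,"rz": -0.249},{"claw": -1,"dx": 0.935,"dy": -0.191,"dz": 0.073,"rz": -0.249},{"claw": -1,"dx": 0.935,"dy": -0.191,"dz": 0.073,"rz": -0.249}])

```text
schema error: expected keys claw, dx, dy, dz, rx, ry, rz
```

Request:
drive_tool(increments=[{"claw": -1,"dx": 0.936,"dy": 0.18,"dz": 0.074,"rz": -0.249},{"claw": -1,"dx": 0.936,"dy": 0.18,"dz": 0.074,"rz": -0.249},{"claw": -1,"dx": 0.936,"dy": 0.18,"dz": 0.074,"rz": -0.249},{"claw": -1,"dx": 0.936,"dy": 0.18,"dz": 0.074,"rz": -0.249},{"claw": -1,"dx": 0.936,"dy": 0.18,"dz": 0.074,"rz": -0.249},{"claw": -1,"dx": 0.936,"dy": 0.18,"dz": 0.074,"rz": -0.249}])

```text
schema error: expected keys claw, dx, dy, dz, rx, ry, rz
```

All seven keys are required, so I'll send the rows again with them.

Request:
drive_tool(increments=[{"claw": -1,"dx": 0.792,"dy": -0.533,"dz": 0.073,"rx": 0,"ry": 0,"rz": -0.249},{"claw": -1,"dx": 0.792,"dy": -0.533,"dz": 0.073,"rx": 0,"ry": 0,"rz": -0.249},{"claw": -1,"dx": 0.792,"dy": -0.533,"dz": 0.073,"rx": 0,"ry": 0,"rz": -0.249},{"claw": -1,"dx": 0.792,"dy": -0.533,"dz": 0.073,"rx": 0,"ry": 0,"rz": -0.249},{"claw": -1,"dx": 0.792,"dy": -0.533,"dz": 0.073,"rx": 0,"ry": 0,"rz": -0.249}])

```text
t: 0.82
position: [322.2, -436.0, 179.4]
tcp_rot: [[0.744, 0.668, -0.0], [0.668, -0.744, -0.001], [-0.001, 0.0, -1.0]]
contact_force: [0.5, -0.0, 0.0]
finger_gap: -0.002
gripper_force: 0.0
```

Request:
drive_tool(increments=[{"claw": -1,"dx": 0.935,"dy": -0.191,"dz": 0.073,"rx": 0,"ry": 0,"rz": -0.249},{"claw": -1,"dx": 0.935,"dy": -0.191,"dz": 0.073,"rx": 0,"ry": 0,"rz": -0.249},{"claw": -1,"dx": 0.935,"dy": -0.191,"dz": 0.073,"rx": 0,"ry": 0,"rz": -0.249},{"claw": -1,"dx": 0.935,"dy": -0.191,"dz": 0.073,"rx": 0,"ry": 0,"rz": -0.249},{"claw": -1,"dx": 0.935,"dy": -0.191,"dz": 0.073,"rx": 0,"ry": 0,"rz": -0.249}])

```text
t: 1.45
position: [435.7, -284.1, 164.9]
tcp_rot: [[0.434, 0.901, -0.0], [0.901, -0.434, -0.001], [-0.001, 0.0, -1.0]]
contact_force: [-0.1, 0.1, -0.3]
finger_gap: 0.001
gripper_force: 0.0
```

Request:
drive_tool(increments=[{"claw": -1,"dx": 0.936,"dy": 0.18,"dz": 0.074,"rx": 0,"ry": 0,"rz": -0.249},{"claw": -1,"dx": 0.936,"dy": 0.18,"dz": 0.074,"rx": 0,"ry": 0,"rz": -0.249},{"claw": -1,"dx": 0.936,"dy": 0.18,"dz": 0.074,"rx": 0,"ry": 0,"rz": -0.249},{"claw": -1,"dx": 0.936,"dy": 0.18,"dz": 0.074,"rx": 0,"ry": 0,"rz": -0.249},{"claw": -1,"dx": 0.936,"dy": 0.18,"dz": 0.074,"rx": 0,"ry": 0,"rz": -0.249},{"claw": -1,"dx": 0.936,"dy": 0.18,"dz": 0.074,"rx": 0,"ry": 0,"rz": -0.249}])

```text
t: 2.2
position: [548.8, -132.0, 150.0]
tcp_rot: [[0.061, 0.998, -0.0], [0.998, -0.061, -0.001], [-0.001, -0.0, -1.0]]
contact_force: [0.1, -0.6, -0.4]
finger_gap: -0.002
gripper_force: 0.0
```

Request:
drive_tool(increments=[{"claw": -1,"dx": 0,"dy": 0,"dz": 0.2,"rx": 0,"ry": 0,"rz": 0},{"claw": -1,"dx": 0,"dy": 0,"dz": 0.4,"rx": 0,"ry": 0,"rz": 0},{"claw": -1,"dx": 0,"dy": 0,"dz": 0.45,"rx": 0,"ry": 0,"rz": 0},{"claw": -1,"dx": 0,"dy": 0,"dz": 0.45,"rx": 0,"ry": 0,"rz": 0}])

```text
t: 2.7
position: [549.0, -130.6, 59.9]
tcp_rot: [[0.059, 0.998, -0.001], [0.998, -0.059, 0.0], [0.0, -0.001, -1.0]]
contact_force: [0.8, -0.4, 0.5]
finger_gap: -0.003
gripper_force: 0.0
```

Request:
drive_tool(increments=[{"claw": -1,"dx": -0.05,"dy": 0,"dz": 0,"rx": 0,"ry": 0,"rz": 0},{"claw": -1,"dx": -0.08,"dy": 0,"dz": 0,"rx": 0,"ry": 0,"rz": 0},{"claw": -1,"dx": -0.11,"dy": 0,"dz": 0,"rx": 0,"ry": 0,"rz": 0},{"claw": -1,"dx": -0.14,"dy": 0,"dz": 0,"rx": 0,"ry": 0,"rz": 0},{"claw": -1,"dx": -0.17,"dy": 0,"dz": 0,"rx": 0,"ry": 0,"rz": 0},{"claw": -1,"dx": -0.2,"dy": 0,"dz": 0,"rx": 0,"ry": 0,"rz": 0},{"claw": -1,"dx": -0.215,"dy": 0,"dz": 0,"rx": 0,"ry": 0,"rz": 0},{"claw": -1,"dx": -0.215,"dy": 0,"dz": 0,"rx": 0,"ry": 0,"rz": 0}])

```text
t: 3.7
position: [547.0, -172.7, 59.9]
tcp_rot: [[0.058, 0.998, -0.0], [0.998, -0.058, 0.0], [0.0, -0.0, -1.0]]
contact_force: [-0.5, 0.1, -0.8]
finger_gap: -0.002
gripper_force: 0.0
```

Request:
drive_tool(increments=[{"claw": -1,"dx": -0.01,"dy": 0,"dz": 0,"rx": 0,"ry": 0,"rz": 0},{"claw": -1,"dx": -0.02,"dy": 0,"dz": 0,"rx": 0,"ry": 0,"rz": 0}])

```text
t: 3.95
position: [546.8, -176.5, 59.9]
tcp_rot: [[0.057, 0.998, -0.0], [0.998, -0.057, 0.0], [0.0, -0.0, -1.0]]
contact_force: [-0.5, 0.7, 0.6]
finger_gap: -0.002
gripper_force: 0.0
```

Run:
```python
from h import *
s=bot.get_state();print(s["position"],s["contact_force"])
snap("scene","s2.png",(200,150,360,270),4.5)
```

```text
[ 546.81118816 -176.5039804    59.87148835] [-0.51946987  0.71281789  0.55575312]
```

View pics/s2.png

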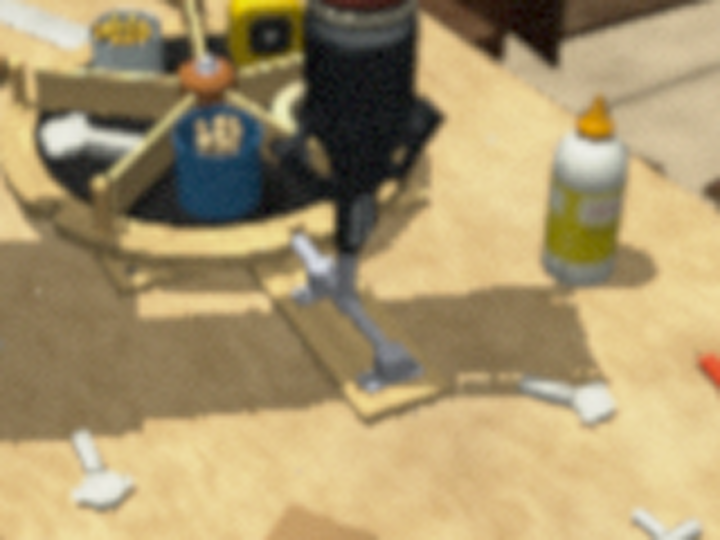

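Request:
drive_tool(increments=[{"claw": -1,"dx": -0.01,"dy": 0,"dz": 0,"rx": 0,"ry": 0,"rz": 0},{"claw": -1,"dx": -0.02,"dy": 0,"dz": 0,"rx": 0,"ry": 0,"rz": 0}])

```text
t: 4.25
position: [546.6, -180.6, 59.9]
tcp_rot: [[0.057, 0.998, -0.0], [0.998, -0.057, 0.0], [0.0, -0.0, -1.0]]
contact_force: [-0.2, -0.3, 0.3]
finger_gap: 0.002
gripper_force: 0.0
```

Run:
```python
from h import *
snap("top","t3.png",(240,150,350,232),7)
```

```text
(no output)
```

View pics/t3.png

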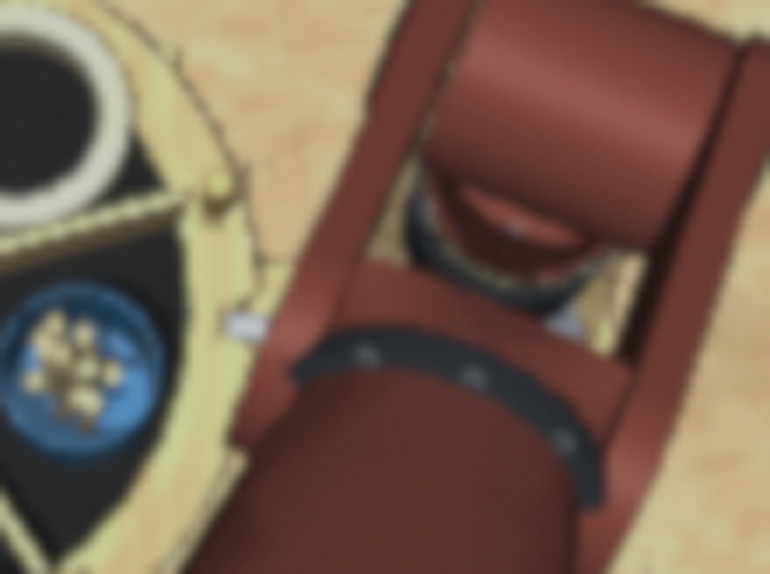

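Run:
```python
from h import *
P=[[546.6,-180.6,60],[546.6,-176.5,60],[546.6,-180.6,300],[547.3,-167.6,75],[547.3,-167.6,96],[545.6,-197.5,96]]
print(proj("top",P).round(1)); q=proj("scene",P);print(((q-[200,150])*4.5).round(0))
im=bot.read_camera("scene")[:,:,::-1][185:240,250:310]
cv2.imwrite("pics/s4.png",cv2.resize(im,None,fx=12,fy=10.9,interpolation=cv2.INTER_CUBIC))
print(((q-[250,185])*[12,10.9]).round(0))
```

```text
[[303.7 195.6]
 [302.3 195.7]
 [314.9 175.6]
 [299.9 194.5]
 [300.6 193. ]
 [310.9 193.3]]
[[352. 280.]
 [349. 276.]
 [362. -19.]
 [343. 253.]
 [344. 229.]
 [365. 253.]]
[[ 338.  296.]
 [ 330.  288.]
 [ 364. -427.]
 [ 316.  231.]
 [ 318.  174.]
 [ 374.  232.]]
```

View pics/s4.png

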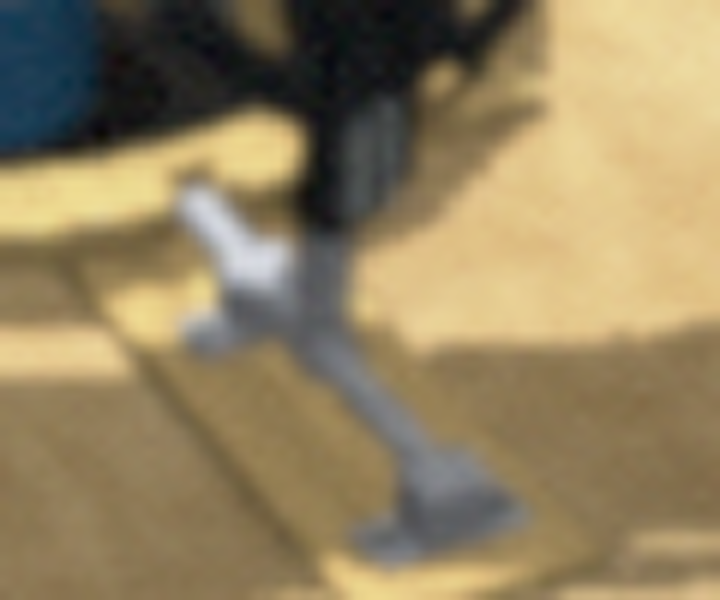

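Run:
```python
from h import *
f=lambda u,v:[250+u/12,185+v/10.9]
for z in(60,80):print(z,unproj("scene",[f(375,215),f(325,235),f(185,185),f(325,330)],z).round(1))
print(unproj("scene",[f(185,190),f(325,330),f(325,235)],[28,30,79]).round(1))
q=proj("scene",[[546.6+a,-180.6+b,z] for a,b in((14,0),(-14,0),(0,11),(0,-11)) for z in (60,100)]);print(((q-[250,185])*[12,10.9]).round(0))
s=bot.get_state();print(s["q"],s["position"])
```

```text
60 [[ 575.5 -153.5   60. ]
 [ 558.6 -154.8   60. ]
 [ 538.2 -114.9   60. ]
 [ 535.3 -191.9   60. ]]
80 [[ 561.4 -174.4   80. ]
 [ 544.9 -175.7   80. ]
 [ 525.1 -136.9   80. ]
 [ 522.2 -211.8   80. ]]
[[ 557.9  -81.9   28. ]
 [ 554.9 -162.1   30. ]
 [ 545.6 -174.6   79. ]]
[[383. 280.]
 [388. 173.]
 [294. 311.]
 [297. 203.]
 [316. 275.]
 [320. 168.]
 [361. 317.]
 [365. 209.]]
[-2.52841358e+01  1.51292168e+01  1.04780517e+02 -1.35054131e-03
  6.00843153e+01 -2.19675637e+01] [ 546.61227281 -180.78859407   59.93587718]
```

Run:
```python
from h import *
c=np.array([208.3,-589.3,0]);y=np.array([.333,-.943,0])
for z in(194,207,230):print(z,(proj("scene",[c+y*s+[0,0,z] for s in(-50,0,50)])*1.5).round(0).tolist())
```

```text
194 [[334.0, 486.0], [363.0, 511.0], [395.0, 537.0]]
207 [[333.0, 480.0], [363.0, 505.0], [395.0, 531.0]]
230 [[332.0, 469.0], [362.0, 493.0], [395.0, 520.0]]
```

The bolt has not moved. In the picture the knob is still at its home position, and the fingertip seems to end higher than the reported TCP. I'll back off to where I started and check the tip height.

Request:
drive_tool(increments=[{"claw": -1,"dx": 0.12,"dy": 0,"dz": 0,"rx": 0,"ry": 0,"rz": 0},{"claw": -1,"dx": 0.255,"dy": 0,"dz": 0,"rx": 0,"ry": 0,"rz": 0},{"claw": -1,"dx": 0.255,"dy": 0,"dz": 0,"rx": 0,"ry": 0,"rz": 0}])

```text
t: 4.72
position: [549.3, -128.2, 59.7]
tcp_rot: [[0.055, 0.998, -0.001], [0.998, -0.055, 0.0], [0.0, -0.001, -1.0]]
contact_force: [-0.2, -0.2, -0.2]
finger_gap: 0.003
gripper_force: 0.0
```

Run:
```python
from h import *
im=bot.read_camera("scene")[:,:,::-1]; tp=bot.read_camera("top")[:,:,::-1]
def dots(im,n,P,crop,s):
    o=cv2.resize(im[crop[1]:crop[3],crop[0]:crop[2]],None,fx=s,fy=s,interpolation=cv2.INTER_CUBIC)
    for q,c in zip(proj(n,P),[(0,0,255),(0,255,0),(255,0,0),(255,0,255)]):
        cv2.circle(o,tuple(int(v) for v in (q-crop[:2])*s),3,c,-1)
    return o
s=bot.get_state();x,y,z=s["position"];print(s["position"])
P=[[x,y,z],[x,y,z+20],[x,y,z+40],[547.3,-167.6,96]]
a=dots(im,"scene",P,(240,160,320,260),5);b=dots(tp,"top",P,(240,150,320,250),5)
cv2.imwrite("pics/c5.png",np.hstack([a,b]))
```

```text
[ 549.65691521 -129.84308771   59.99476193]
```

View pics/c5.png

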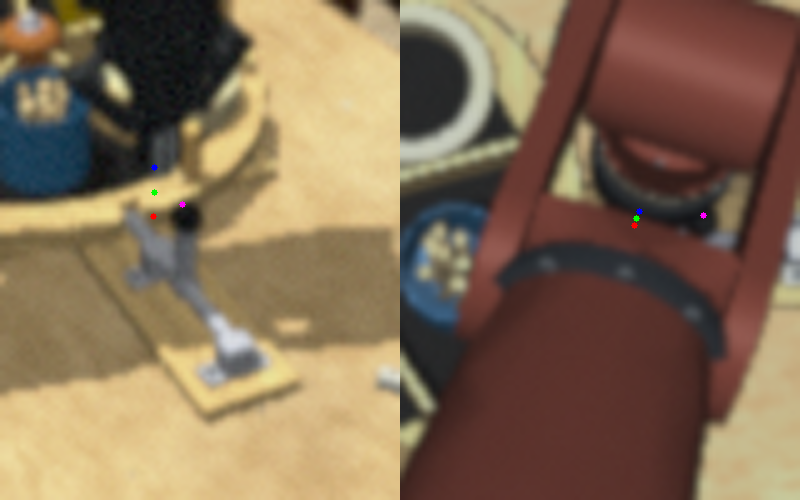

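The left panel shows the fingertip at about (162,172), roughly 38 mm above the projected TCP. That puts the tip above the knob, which explains the miss. Going down 20 mm is safe either way, because the strap is only 37 mm high.

Request:
drive_tool(increments=[{"claw": -1,"dx": 0,"dy": 0,"dz": 0.05,"rx": 0,"ry": 0,"rz": 0},{"claw": -1,"dx": 0,"dy": 0,"dz": 0.1,"rx": 0,"ry": 0,"rz": 0},{"claw": -1,"dx": 0,"dy": 0,"dz": 0.1,"rx": 0,"ry": 0,"rz": 0}])

```text
t: 5.2
position: [547.9, -129.5, 38.0]
tcp_rot: [[0.058, 0.998, -0.003], [0.998, -0.058, 0.001], [0.001, -0.003, -1.0]]
contact_force: [-0.5, -0.0, 0.2]
finger_gap: 0.002
gripper_force: 0.0
```

Request:
drive_tool(increments=[{"claw": -1,"dx": -0.05,"dy": 0,"dz": 0,"rx": 0,"ry": 0,"rz": 0},{"claw": -1,"dx": -0.08,"dy": 0,"dz": 0,"rx": 0,"ry": 0,"rz": 0},{"claw": -1,"dx": -0.1,"dy": 0,"dz": 0,"rx": 0,"ry": 0,"rz": 0},{"claw": -1,"dx": -0.12,"dy": 0,"dz": 0,"rx": 0,"ry": 0,"rz": 0},{"claw": -1,"dx": -0.14,"dy": 0,"dz": 0,"rx": 0,"ry": 0,"rz": 0}])

```text
t: 5.82
position: [548.1, -157.6, 40.1]
tcp_rot: [[0.057, 0.998, 0.0], [0.998, -0.057, 0.0], [0.0, 0.0, -1.0]]
contact_force: [-0.1, 2.3, 0.7]
finger_gap: -0.002
gripper_force: 1.1
```

Request:
drive_tool(increments=[{"claw": -1,"dx": -0.03,"dy": 0,"dz": 0,"rx": 0,"ry": 0,"rz": 0},{"claw": -1,"dx": -0.05,"dy": 0,"dz": 0,"rx": 0,"ry": 0,"rz": 0},{"claw": -1,"dx": -0.07,"dy": 0,"dz": 0,"rx": 0,"ry": 0,"rz": 0},{"claw": -1,"dx": -0.085,"dy": 0,"dz": 0,"rx": 0,"ry": 0,"rz": 0},{"claw": -1,"dx": -0.095,"dy": 0,"dz": 0,"rx": 0,"ry": 0,"rz": 0}])

```text
t: 6.45
position: [546.9, -175.2, 40.0]
tcp_rot: [[0.059, 0.998, 0.0], [0.998, -0.059, 0.003], [0.003, -0.0, -1.0]]
contact_force: [0.9, 9.4, 3.9]
finger_gap: -0.003
gripper_force: 4.4
```

```bash
cat >> plan.py <<'E'
def fing(phi,gap=0,z=32,dr=5,h=18):
    w=pol(163,phi); a=np.radians(TH+phi); rad=np.array([np.cos(a),np.sin(a)]); cw=np.array([np.sin(a),-np.cos(a)])
    q=w+rad*dr-cw*(h+gap); return np.array([q[0],q[1],z,TH+phi-90])
def show(rows):
    for r in rows: print({k:float(v) for k,v in r.items()})
E
python3 - <<'E'
from plan import *
p=np.array([546.82,-176.57,39.9,86.699])
r=dict(dx=.04); p=fwd(p,r); r=dict(dz=-.3); p=fwd(p,r); print(p)
t=fing(108,8); t[2]=100; print(t)
m=p+(t-p)/2; r=rel(p,m); show([r]); p=fwd(p,r); r=rel(p,t); show([r]); p=fwd(p,r)
print(p); t[2]=32; r=rel(p,t); show([r])
E
```

```text
[ 547.28065161 -168.58327351   99.9          86.699     ]
[629.17143873 -80.95055748 100.         194.66      ]
{'dx': 0.231, 'dy': 0.192, 'dz': -0.0, 'rz': -0.6}
{'dx': -0.02, 'dy': 0.299, 'dz': -0.0, 'rz': -0.6}
[629.24950229 -80.92964978  99.9        194.699     ]
{'dx': 0.0, 'dy': -0.0, 'dz': 0.34, 'rz': 0.0}
```

Request:
drive_tool(increments=[{"claw": -1,"dx": 0.04,"dy": 0,"dz": 0,"rx": 0,"ry": 0,"rz": 0},{"claw": -1,"dx": 0.04,"dy": 0,"dz": -0.15,"rx": 0,"ry": 0,"rz": 0},{"claw": -1,"dx": 0.04,"dy": 0,"dz": -0.3,"rx": 0,"ry": 0,"rz": 0},{"claw": -1,"dx": 0.04,"dy": 0,"dz": -0.3,"rx": 0,"ry": 0,"rz": 0}])

```text
t: 6.95
position: [549.7, -170.1, 102.8]
tcp_rot: [[0.057, 0.998, 0.006], [0.998, -0.057, -0.004], [-0.004, 0.006, -1.0]]
contact_force: [0.1, -0.4, 0.0]
finger_gap: -0.002
gripper_force: 0.0
```

Request:
drive_tool(increments=[{"claw": -1,"dx": 0.08,"dy": 0.06,"dz": 0,"rx": 0,"ry": 0,"rz": -0.11},{"claw": -1,"dx": 0.16,"dy": 0.13,"dz": 0,"rx": 0,"ry": 0,"rz": -0.22},{"claw": -1,"dx": 0.231,"dy": 0.192,"dz": 0,"rx": 0,"ry": 0,"rz": -0.33},{"claw": -1,"dx": 0.231,"dy": 0.192,"dz": 0,"rx": 0,"ry": 0,"rz": -0.44},{"claw": -1,"dx": 0.231,"dy": 0.192,"dz": 0,"rx": 0,"ry": 0,"rz": -0.55},{"claw": -1,"dx": 0.231,"dy": 0.192,"dz": 0,"rx": 0,"ry": 0,"rz": -0.6},{"claw": -1,"dx": 0.231,"dy": 0.192,"dz": 0,"rx": 0,"ry": 0,"rz": -0.6}])

```text
t: 7.82
position: [587.2, -124.6, 98.1]
tcp_rot: [[-0.773, 0.634, -0.003], [0.634, 0.773, 0.0], [0.002, -0.002, -1.0]]
contact_force: [0.1, 0.3, 0.3]
finger_gap: -0.003
gripper_force: 0.0
```

Request:
drive_tool(increments=[{"claw": -1,"dx": -0.01,"dy": 0.1,"dz": 0,"rx": 0,"ry": 0,"rz": -0.11},{"claw": -1,"dx": -0.02,"dy": 0.2,"dz": 0,"rx": 0,"ry": 0,"rz": -0.22},{"claw": -1,"dx": -0.02,"dy": 0.299,"dz": 0,"rx": 0,"ry": 0,"rz": -0.33},{"claw": -1,"dx": -0.02,"dy": 0.299,"dz": 0,"rx": 0,"ry": 0,"rz": -0.44},{"claw": -1,"dx": -0.02,"dy": 0.299,"dz": 0,"rx": 0,"ry": 0,"rz": -0.55},{"claw": -1,"dx": -0.02,"dy": 0.299,"dz": 0,"rx": 0,"ry": 0,"rz": -0.6},{"claw": -1,"dx": -0.02,"dy": 0.299,"dz": 0,"rx": 0,"ry": 0,"rz": -0.6}])

```text
t: 8.7
position: [628.7, -81.0, 98.9]
tcp_rot: [[-0.968, -0.252, -0.001], [-0.252, 0.968, -0.0], [0.001, 0.0, -1.0]]
contact_force: [-0.5, -0.3, -0.8]
finger_gap: -0.0
gripper_force: 0.0
```

Request:
drive_tool(increments=[{"claw": -1,"dx": 0,"dy": 0,"dz": 0.12,"rx": 0,"ry": 0,"rz": 0},{"claw": -1,"dx": 0,"dy": 0,"dz": 0.24,"rx": 0,"ry": 0,"rz": 0},{"claw": -1,"dx": 0,"dy": 0,"dz": 0.3,"rx": 0,"ry": 0,"rz": 0},{"claw": -1,"dx": 0,"dy": 0,"dz": 0.34,"rx": 0,"ry": 0,"rz": 0},{"claw": -1,"dx": 0,"dy": 0,"dz": 0.34,"rx": 0,"ry": 0,"rz": 0}])

```text
t: 9.32
position: [629.1, -80.9, 31.6]
tcp_rot: [[-0.967, -0.253, -0.001], [-0.253, 0.967, 0.0], [0.001, 0.0, -1.0]]
contact_force: [0.3, 0.2, -0.6]
finger_gap: -0.004
gripper_force: 0.0
```

Run:
```python
from plan import *
p=np.array([629.25,-80.93,31.9,194.699])
S=[[0,1,4,8,12,17,22,27],[31,35,39,43,47,51,54,54],[57,60,63,66,68,70,71,71]]
for s in S:
    rows=[rel(p,fing(108-k,8 if i==0 and s is S[0] and False else 0,31.9)) for i,k in enumerate(s)]
    for r in rows: print(", ".join('"%s": %g'%(k,float(v)) for k,v in r.items()))
    p=fwd(p,rows[-1]); print(p)
```

```text
"dx": 0.04, "dy": 0, "dz": -0, "rz": 0
"dx": 0.055, "dy": -0.001, "dz": -0, "rz": 0.012
"dx": 0.099, "dy": -0.004, "dz": -0, "rz": 0.045
"dx": 0.158, "dy": -0.004, "dz": -0, "rz": 0.089
"dx": 0.217, "dy": -0, "dz": -0, "rz": 0.134
"dx": 0.29, "dy": 0.011, "dz": -0, "rz": 0.189
"dx": 0.362, "dy": 0.028, "dz": -0, "rz": 0.245
"dx": 0.432, "dy": 0.051, "dz": -0, "rz": 0.3
[543.08952468 -92.98705155  31.9        167.699     ]
"dx": 0.058, "dy": -0.004, "dz": -0, "rz": 0.045
"dx": 0.117, "dy": -0.004, "dz": -0, "rz": 0.089
"dx": 0.176, "dy": -0, "dz": -0, "rz": 0.134
"dx": 0.235, "dy": 0.008, "dz": -0, "rz": 0.178
"dx": 0.292, "dy": 0.02, "dz": -0, "rz": 0.223
"dx": 0.349, "dy": 0.036, "dz": -0, "rz": 0.267
"dx": 0.391, "dy": 0.051, "dz": -0, "rz": 0.3
"dx": 0.391, "dy": 0.051, "dz": -0, "rz": 0.3
[468.8579354 -66.3609149  31.9       140.699    ]
"dx": 0.044, "dy": -0.003, "dz": -0, "rz": 0.034
"dx": 0.088, "dy": -0.004, "dz": -0, "rz": 0.067
"dx": 0.132, "dy": -0.003, "dz": -0, "rz": 0.1
"dx": 0.176, "dy": 0, "dz": -0, "rz": 0.134
"dx": 0.206, "dy": 0.004, "dz": -0, "rz": 0.156
"dx": 0.235, "dy": 0.008, "dz": -0, "rz": 0.178
"dx": 0.249, "dy": 0.011, "dz": -0, "rz": 0.189
"dx": 0.249, "dy": 0.011, "dz": -0, "rz": 0.189
[431.71471111 -33.1154507   31.9        123.689     ]
```

Request:
drive_tool(increments=[{"claw": -1,"dx": 0.04,"dy": 0,"dz": 0,"rx": 0,"ry": 0,"rz": 0},{"claw": -1,"dx": 0.055,"dy": -0.001,"dz": 0,"rx": 0,"ry": 0,"rz": 0.012},{"claw": -1,"dx": 0.099,"dy": -0.004,"dz": 0,"rx": 0,"ry": 0,"rz": 0.045},{"claw": -1,"dx": 0.158,"dy": -0.004,"dz": 0,"rx": 0,"ry": 0,"rz": 0.089},{"claw": -1,"dx": 0.217,"dy": 0,"dz": 0,"rx": 0,"ry": 0,"rz": 0.134},{"claw": -1,"dx": 0.29,"dy": 0.011,"dz": 0,"rx": 0,"ry": 0,"rz": 0.189},{"claw": -1,"dx": 0.362,"dy": 0.028,"dz": 0,"rx": 0,"ry": 0,"rz": 0.245},{"claw": -1,"dx": 0.432,"dy": 0.051,"dz": 0,"rx": 0,"ry": 0,"rz": 0.3}])

```text
t: 10.32
position: [544.1, -93.1, 33.1]
tcp_rot: [[-0.976, 0.217, 0.004], [0.217, 0.976, -0.0], [-0.004, 0.001, -1.0]]
contact_force: [2.3, 0.5, 0.3]
finger_gap: -0.001
gripper_force: 1.0
```

The force is about 2 N against the motion, so the tray is turning. I'll continue.

Request:
drive_tool(increments=[{"claw": -1,"dx": 0.058,"dy": -0.004,"dz": 0,"rx": 0,"ry": 0,"rz": 0.045},{"claw": -1,"dx": 0.117,"dy": -0.004,"dz": 0,"rx": 0,"ry": 0,"rz": 0.089},{"claw": -1,"dx": 0.176,"dy": 0,"dz": 0,"rx": 0,"ry": 0,"rz": 0.134},{"claw": -1,"dx": 0.235,"dy": 0.008,"dz": 0,"rx": 0,"ry": 0,"rz": 0.178},{"claw": -1,"dx": 0.292,"dy": 0.02,"dz": 0,"rx": 0,"ry": 0,"rz": 0.223},{"claw": -1,"dx": 0.349,"dy": 0.036,"dz": 0,"rx": 0,"ry": 0,"rz": 0.267},{"claw": -1,"dx": 0.391,"dy": 0.051,"dz": 0,"rx": 0,"ry": 0,"rz": 0.3},{"claw": -1,"dx": 0.391,"dy": 0.051,"dz": 0,"rx": 0,"ry": 0,"rz": 0.3}])

```text
t: 11.32
position: [468.4, -66.3, 32.4]
tcp_rot: [[-0.774, 0.633, 0.0], [0.633, 0.774, -0.0], [-0.0, -0.0, -1.0]]
contact_force: [-1.2, -1.3, 0.2]
finger_gap: -0.0
gripper_force: 0.0
```

Request:
drive_tool(increments=[{"claw": -1,"dx": 0.044,"dy": -0.003,"dz": 0,"rx": 0,"ry": 0,"rz": 0.034},{"claw": -1,"dx": 0.088,"dy": -0.004,"dz": 0,"rx": 0,"ry": 0,"rz": 0.067},{"claw": -1,"dx": 0.132,"dy": -0.003,"dz": 0,"rx": 0,"ry": 0,"rz": 0.1},{"claw": -1,"dx": 0.176,"dy": 0,"dz": 0,"rx": 0,"ry": 0,"rz": 0.134},{"claw": -1,"dx": 0.206,"dy": 0.004,"dz": 0,"rx": 0,"ry": 0,"rz": 0.156},{"claw": -1,"dx": 0.235,"dy": 0.008,"dz": 0,"rx": 0,"ry": 0,"rz": 0.178},{"claw": -1,"dx": 0.249,"dy": 0.011,"dz": 0,"rx": 0,"ry": 0,"rz": 0.189},{"claw": -1,"dx": 0.249,"dy": 0.011,"dz": 0,"rx": 0,"ry": 0,"rz": 0.189}])

```text
t: 12.32
position: [432.1, -33.3, 32.3]
tcp_rot: [[-0.555, 0.832, 0.001], [0.832, 0.555, -0.0], [-0.001, 0.0, -1.0]]
contact_force: [1.2, -0.7, 0.9]
finger_gap: 0.005
gripper_force: 0.5
```

Run:
```python
from plan import *
p=np.array([431.715,-33.115,31.9,123.689])
p=fwd(p,dict(dx=-.05,dz=-.4)); print(p)
q=pol(306,90); t=np.array([*q,p[2],86.66]); print(t)
r=rel(p,(p+t)/2); show([r]); p=fwd(p,r); r=rel(p,t); show([r]); p=fwd(p,r); print(p)
```

```text
[437.26184693 -41.43560629 111.9        123.689     ]
[ 543.67213799 -230.48022413  111.9          86.66      ]
{'dx': -0.541, 'dy': -0.041, 'dz': -0.0, 'rz': 0.206}
{'dx': -0.525, 'dy': 0.133, 'dz': -0.0, 'rz': 0.205}
[ 543.57113021 -230.4127969   111.9          86.699     ]
```

Request:
drive_tool(increments=[{"claw": -1,"dx": -0.05,"dy": 0,"dz": 0,"rx": 0,"ry": 0,"rz": 0},{"claw": -1,"dx": -0.05,"dy": 0,"dz": -0.2,"rx": 0,"ry": 0,"rz": 0},{"claw": -1,"dx": -0.05,"dy": 0,"dz": -0.4,"rx": 0,"ry": 0,"rz": 0},{"claw": -1,"dx": -0.05,"dy": 0,"dz": -0.4,"rx": 0,"ry": 0,"rz": 0}])

```text
t: 12.82
position: [440.7, -42.7, 115.4]
tcp_rot: [[-0.555, 0.832, 0.007], [0.832, 0.555, -0.002], [-0.006, 0.005, -1.0]]
contact_force: [1.1, -1.4, -0.3]
finger_gap: 0.001
gripper_force: 0.0
```

Request:
drive_tool(increments=[{"claw": -1,"dx": -0.25,"dy": -0.02,"dz": 0,"rx": 0,"ry": 0,"rz": 0.1},{"claw": -1,"dx": -0.541,"dy": -0.041,"dz": 0,"rx": 0,"ry": 0,"rz": 0.206},{"claw": -1,"dx": -0.541,"dy": -0.041,"dz": 0,"rx": 0,"ry": 0,"rz": 0.206},{"claw": -1,"dx": -0.541,"dy": -0.041,"dz": 0,"rx": 0,"ry": 0,"rz": 0.206}])

```text
t: 13.32
position: [489.0, -135.5, 110.2]
tcp_rot: [[-0.261, 0.965, -0.004], [0.965, 0.261, 0.002], [0.003, -0.003, -1.0]]
contact_force: [0.7, -0.1, 0.1]
finger_gap: 0.0
gripper_force: 0.0
```

Request:
drive_tool(increments=[{"claw": -1,"dx": -0.26,"dy": 0.065,"dz": 0,"rx": 0,"ry": 0,"rz": 0.1},{"claw": -1,"dx": -0.525,"dy": 0.133,"dz": 0,"rx": 0,"ry": 0,"rz": 0.205},{"claw": -1,"dx": -0.525,"dy": 0.133,"dz": 0,"rx": 0,"ry": 0,"rz": 0.205},{"claw": -1,"dx": -0.525,"dy": 0.133,"dz": 0,"rx": 0,"ry": 0,"rz": 0.205}])

```text
t: 13.82
position: [542.3, -228.6, 110.9]
tcp_rot: [[0.056, 0.998, -0.002], [0.998, -0.056, 0.002], [0.002, -0.003, -1.0]]
contact_force: [-0.1, 1.2, -0.3]
finger_gap: -0.001
gripper_force: 0.0
```

Run:
```python
from ov import *
overlay("ov2.png",(561.5,75),np.radians(176.66),0,30)
print(bot.get_state()["position"])
```

```text
[ 542.2135732  -228.35969061  111.00787972]
```

View pics/ov2.png

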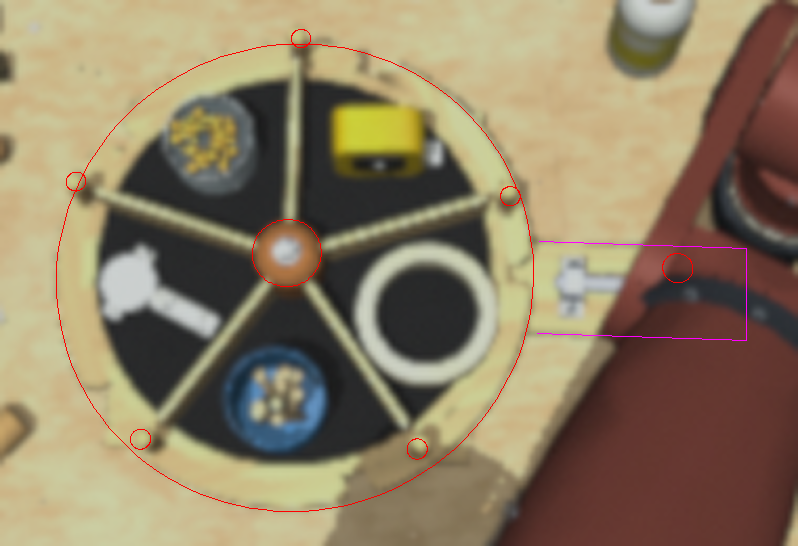

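Request:
drive_tool(increments=[{"claw": -1,"dx": 0,"dy": 0,"dz": 0.15,"rx": 0,"ry": 0,"rz": 0},{"claw": -1,"dx": 0,"dy": 0,"dz": 0.3,"rx": 0,"ry": 0,"rz": 0},{"claw": -1,"dx": 0,"dy": 0,"dz": 0.36,"rx": 0,"ry": 0,"rz": 0},{"claw": -1,"dx": 0,"dy": 0,"dz": 0.36,"rx": 0,"ry": 0,"rz": 0}])

```text
t: 14.38
position: [542.4, -229.0, 39.1]
tcp_rot: [[0.056, 0.998, -0.002], [0.998, -0.056, 0.001], [0.001, -0.002, -1.0]]
contact_force: [0.2, 0.1, 1.1]
finger_gap: 0.0
gripper_force: 0.0
```

Request:
drive_tool(increments=[{"claw": -1,"dx": 0.04,"dy": 0,"dz": 0,"rx": 0,"ry": 0,"rz": 0},{"claw": -1,"dx": 0.06,"dy": 0,"dz": 0,"rx": 0,"ry": 0,"rz": 0},{"claw": -1,"dx": 0.08,"dy": 0,"dz": 0,"rx": 0,"ry": 0,"rz": 0},{"claw": -1,"dx": 0.1,"dy": 0,"dz": 0,"rx": 0,"ry": 0,"rz": 0},{"claw": -1,"dx": 0.12,"dy": 0,"dz": 0,"rx": 0,"ry": 0,"rz": 0},{"claw": -1,"dx": 0.14,"dy": 0,"dz": 0,"rx": 0,"ry": 0,"rz": 0}])

```text
t: 15.12
position: [545.8, -202.7, 40.3]
tcp_rot: [[0.058, 0.998, 0.001], [0.998, -0.058, -0.001], [-0.001, 0.001, -1.0]]
contact_force: [0.5, -2.5, 1.5]
finger_gap: 0.002
gripper_force: 1.2
```

Request:
drive_tool(increments=[{"claw": -1,"dx": 0.015,"dy": 0,"dz": 0,"rx": 0,"ry": 0,"rz": 0},{"claw": -1,"dx": 0.03,"dy": 0,"dz": 0,"rx": 0,"ry": 0,"rz": 0},{"claw": -1,"dx": 0.045,"dy": 0,"dz": 0,"rx": 0,"ry": 0,"rz": 0},{"claw": -1,"dx": 0.06,"dy": 0,"dz": 0,"rx": 0,"ry": 0,"rz": 0}])

```text
t: 15.62
position: [546.0, -191.3, 39.9]
tcp_rot: [[0.057, 0.998, 0.0], [0.998, -0.057, -0.002], [-0.002, 0.0, -1.0]]
contact_force: [1.2, -6.0, -0.0]
finger_gap: 0.003
gripper_force: 3.1
```

Request:
drive_tool(increments=[{"claw": -1,"dx": 0.01,"dy": 0,"dz": 0,"rx": 0,"ry": 0,"rz": 0},{"claw": -1,"dx": 0.02,"dy": 0,"dz": 0,"rx": 0,"ry": 0,"rz": 0}])

```text
t: 15.88
position: [546.3, -187.4, 39.9]
tcp_rot: [[0.057, 0.998, 0.001], [0.998, -0.057, -0.002], [-0.002, 0.001, -1.0]]
contact_force: [0.7, -9.1, -1.4]
finger_gap: 0.002
gripper_force: 4.2
```

Request:
drive_tool(increments=[{"claw": -1,"dx": 0.01,"dy": 0,"dz": 0,"rx": 0,"ry": 0,"rz": 0},{"claw": -1,"dx": 0.01,"dy": 0,"dz": 0,"rx": 0,"ry": 0,"rz": 0}])

```text
t: 16.12
position: [546.3, -187.5, 40.0]
tcp_rot: [[0.056, 0.998, 0.001], [0.998, -0.056, -0.006], [-0.006, 0.001, -1.0]]
contact_force: [0.0, -9.4, -0.3]
finger_gap: -0.0
gripper_force: 5.0
```

Request:
drive_tool(increments=[{"claw": -1,"dx": -0.06,"dy": 0,"dz": 0,"rx": 0,"ry": 0,"rz": 0},{"claw": -1,"dx": -0.1,"dy": 0,"dz": -0.1,"rx": 0,"ry": 0,"rz": 0},{"claw": -1,"dx": -0.1,"dy": 0,"dz": -0.3,"rx": 0,"ry": 0,"rz": 0},{"claw": -1,"dx": -0.4,"dy": 0,"dz": -0.5,"rx": 0,"ry": 0,"rz": 0},{"claw": -1,"dx": -0.7,"dy": -0.3,"dz": -0.5,"rx": 0,"ry": 0,"rz": 0},{"claw": -1,"dx": -0.9,"dy": -0.6,"dz": -0.5,"rx": 0,"ry": 0,"rz": 0},{"claw": -1,"dx": -0.9,"dy": -0.6,"dz": -0.5,"rx": 0,"ry": 0,"rz": 0},{"claw": -1,"dx": -0.9,"dy": -0.6,"dz": -0.5,"rx": 0,"ry": 0,"rz": 0}])

```text
t: 17.12
position: [413.6, -357.1, 139.0]
tcp_rot: [[0.062, 0.998, -0.002], [0.998, -0.062, 0.004], [0.003, -0.002, -1.0]]
contact_force: [-0.0, -0.0, -0.4]
finger_gap: 0.0
gripper_force: 0.0
```

Run:
```python
from ov import *
s=bot.get_state();print(s["position"],s["contact_force"],s["joint_velocities"])
overlay("ov3.png",(561.5,75),np.radians(176.66),0,0)
```

```text
[ 413.56745924 -357.11689974  138.99826521] [-0.00191349 -0.03493284 -0.4280614 ] [ 2.78332786  0.76206728 -0.95912494  1.5424304  -0.51970704  1.08268629]
```

View pics/ov3.png

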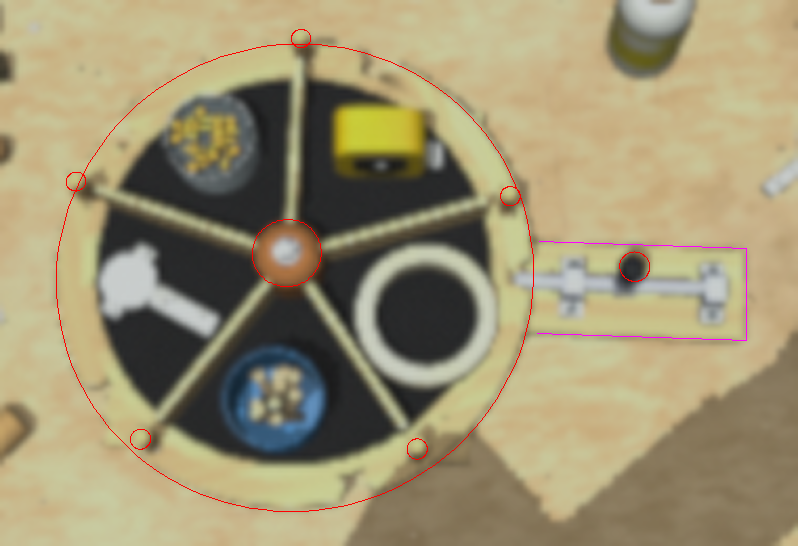

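The pot of dowels faces front at (275,398). The bolt nose is in the notch at (518,280), the same place as at the start, and the knob is at its home position.

Request:
drive_tool(increments=[{"claw": -1,"dx": 0,"dy": 0,"dz": 0,"rx": 0,"ry": 0,"rz": 0},{"claw": -1,"dx": 0,"dy": 0,"dz": 0,"rx": 0,"ry": 0,"rz": 0}])

```text
t: 17.42
position: [416.9, -356.2, 139.7]
tcp_rot: [[0.056, 0.998, -0.0], [0.998, -0.056, 0.001], [0.001, -0.0, -1.0]]
contact_force: [-0.7, 0.1, -0.2]
finger_gap: -0.001
gripper_force: 0.0
```

```bash
python3 -c "
from cell import bot
print(bot.close_job())"
```

```text
the job is handed in; nothing more can be done
None
```

The job is handed in at about 17 s of the 54 s allowed: the pot of dowels faces front, and the bolt is pushed fully home, locking the tray, as the last picture and the push against the stop both showed.

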